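# Clamp the can opener head into its wall bracket

### The job

Stand the chrome can opener head upright in the flared cradle of the white bracket, then swing the red-gripped clamp over it and press it down all the way, so that the head is driven fully home, and let go.

Things in the scene. Friction and masses are not known exactly. Their poses are not given: they have to be found in the camera images.
- head_center (a point): Centre of the loose chrome can opener head: upright block 44 mm (its x) by 28 (y) by 76 tall, 0.16 kg, standing on its foot, black bumper on top, z up. Dark wheels, 14 to 16 mm above this centre, stick out 4 to 7 mm from the x faces; grip the plain y faces, from above, at the centre or a little higher. Set on the cradle's raised seat, this centre is 26 mm above the rim; fully home, 12 mm.
- cradle (a point): Centre of the mouth of the white, bolted-down steel cradle, at its rim, 36 mm above the worktop. z up, x towards the clamp's hinge; the head's x goes along this x, either way round. Flared pocket: 69 (x) by 53 mm at the rim, 48 by 32 at the bottom. Its dark seat, first 12 mm below the rim, slides stiffly (6 N) to 26 mm below and stays. Hinge pin: along y, 75 mm along +x, 64 mm above.
- clamp (a joint): Clamp lever angle, rad: 0 closed (level over the cradle, at its stop), 1.57 upright, 1.9 fully open, leaning back from the cradle. Starts at 1.55 to 1.85. Stiff hinge (0.13 N m): stays where left. A pad under the lever, 75 mm from the pin, meets the top of a head just set down at about 0.2 rad; from there to 0 it drives the head 14 mm down.
- clamp_grip (a point): Centre of the red paddle at the lever's end, 111 mm from the hinge pin: 48 mm long (along the lever), 34 wide, 12 thick. x points along the lever to the pin, y along the pin, z out of the outer face (up when closed, away from the cradle when open). Push on that outer face, round the hinge and down to the stop.

How it is judged (in metres and radians):
On the way:
1. the head stands in the cradle while the clamp is still open (horizontal distance between head_center and cradle below 0.016 m and z of head_center in the frame of cradle below 0.036 m and angle between head_center's own z axis and vertical below 0.3 rad and value of joint clamp above 0.8 rad), for 0.2 s.
At the end, for the whole second after the job is handed in: The clamp is closed to within 0.09 rad of its stop and at rest, and the head stands in the cradle within 12 mm of its centre, upright to 0.2 rad, its centre less than 19 mm above the rim (within 7 mm of fully home) (value of joint clamp below 0.09 rad and horizontal distance between head_center and cradle below 0.012 m and z of head_center in the frame of cradle below 0.019 m and angle between head_center's own z axis and vertical below 0.2 rad and velocity of joint clamp below 0.05 rad/s); the robot touches nothing.
It also fails if it takes over 59 s, if anything falls off the work surface, if the arm or the gripper's body presses on something with over 40 N, if the wrist force passes 120 N, or if a joint passes its speed limit or range.

### The arm

A 6-joint arm with a two-finger parallel gripper is mounted at the origin on the work surface. World frame = base frame: x ahead of the robot, y to its left, z up, the work surface at z = 0. Lengths are in mm, angles in degrees, forces in N, time in s.
With the tool pointing down it reaches from about 350 to 850 mm from the base axis. Payload 8.1 kg.
Tool frame: the origin (TCP) lies at the very end of the fingers, on their centre line; the grasp point (between the pads) lies 19 mm behind it; z points along the fingers, y is the line along which they close (so a half turn about z gives the same grasp; the last joint's range is limited). The gripper opens to 85 mm and grips with 20 to 120 N. Pads are 22 mm wide; open, the fingers measure 114 mm over their backs; the gripper's body (76 mm by 85 mm) begins 54 mm behind the grasp point. The pads swing forward as they close: fully open they stand 13 mm farther back than shut.
Start: joints at [72.17, 7.471, 85.268, -0, 87.261, -4.893], TCP at [134.309, 584.779, 231.292] pointing down, gripper open.
Joint ranges: [-169.43, 169.43], [-51.17, 129.36], [1.28, 143.12], [-76.62, 256.62], [0, 156.53], [-152.29, 152.29]. Speed limits (degrees/s): [136.94, 136.94, 159.86, 180, 180, 180].

### API

Orientations are given as [roll, pitch, yaw] about the fixed x, y, z axes, in that order (R = Rz(yaw) Ry(pitch) Rx(roll)).
In Python, from bench import * gives the robot as it stands.
- The arm moves only by the tool play_rows, never from a script. Its argument "increments" is a list of rows, each a list of 3 entries, a list of its own where there are three numbers: the gripper's target within -1 to 1 (fully open at 1, half-way at 0, shut at -1), then the shift along the tool's x, y, z in mm, then the turn about the tool's z in rad. A call has 1 to 12 rows; each row shifts and turns the commanded pose from where the row before left it, along the tool's axes as they then stand; what a row does not reach is not made up. A row lasts 1/12 s, in which the tool goes at most 41.7 mm and 7.16 degrees, less where a joint would pass 70% of its speed; a pose out of reach is approached as far as the arm can. A call is refused whole if a number of a shift passes 41.7 or a number of a turn 0.125, either way. A call with a gripper value outside its range is refused whole. The fingers move at their own pace and stop on an object; "force" is the grip in N (left out, the last holds). Time passes only in rows, so rows that do not move let the fingers close. It gives the time, the measured TCP pose, the force, the opening and the grip force at its end, in the units of the state.
- sense(): the state, without advancing time (a new reading comes with each control period).
- snapshot(name): name is "side" or "top" or "wrist"; returns a dict with "color" (420x560x3 uint8, red, green, blue), "intrinsics" (3x3 intrinsics, pixels), "world_from_camera" (4x4, takes a point from camera to world coordinates). Camera axes: x right, y down, z forward; pixel columns grow to the right and rows downward; lengths in mm; the calibration is good to about 2 mm. A picture is of the moment at which its call begins. There is no depth.
- hand_in(): hands the job in; it is judged then, once.
Trained networks look in a picture, given as the dict that the camera call returned (one of the last four; its "shot" number tells which), for a name from the list of things; names that differ only in an ending like _2 or _b are one class to them, and where a whole thing is asked for, a point or a joint stands for the part that bears it (a point fixed in the world has none). Each returns a list of dicts, best first, with "p" (0 to 1); they miss things now and then, are a little off and sometimes report something else, mostly with a low value. They report only what shows in the picture. A call takes as long as a camera call.
- find_in(query, picture): "xyz" ([x, y, z] in mm, in the coordinates of the camera as it stood for that picture, good to about 4 mm: the middle of the surface that is visible of it).
- regions_of(query, picture): "mask" (420x560 bool, what is visible of it).
- pinpoint(query, picture): "xyz" ([x, y, z] in mm, in the coordinates of the camera as it stood for that picture, good to about 4 mm: a listed point, or the origin of a listed thing).
The state is a dict: "time": time; "joint_pos": joint angles; "qd": joint speeds; "joint_efforts": joint torques, N m; "tool_pos": TCP position; "tcp_rot": TCP orientation; "ft_force": force on the tool from outside, world axes, zero at the start; "wrist_torque": the same for the moment, N m; "finger_gap": finger opening in mm; "grip_force": force on a finger pad.
Only numpy, scipy, OpenCV 4.12 (cv2) and the standard library are available. Lean on these libraries where they do the work, as an engineer would, in place of code of your own. Each camera call takes 0.05 s, during which the arm holds its last target. There are 200 camera calls.

## Working session

There is one attempt and no reset: what is moved stays moved. The work goes in short steps, Python scripts to look and compute and a tool call to move; the robot and the scene stay as the last step left them, time stands still between calls to the robot, and variables do not carry over. Pictures are saved under pics/ and viewed, at most 10 in all, crops included, and the job is handed in when it is done.

Besides the shell and the picture viewer there is one more tool, called after "Emit:" as a command line: name --argument value ..., lists and objects as JSON in quotes. play_rows: Moves the arm, as the interface text tells. Its arguments: {"type":"object","properties":{"increments":{"type":"array","items":{"type":"array"}},"force":{"type":"number"}},"required":["increments"]}

```bash
mkdir -p pics; cat > h.py <<'E'
from bench import *
import numpy as np, cv2
def look(cams,qs=("head_center","cradle","clamp_grip","clamp"),save=None):
    ims=[]
    for c in cams:
        s=snapshot(c); T=np.array(s["world_from_camera"]); ims.append(s["color"])
        for q in qs:
            try: r=pinpoint(q,s)
            except Exception as e: print(c,q,e); continue
            for d in r[:2]: print(c,q,round(d["p"],2),{k:v for k,v in d.items() if k not in("p","xyz")},np.round(T[:3,:3]@d["xyz"]+T[:3,3],1))
    if save: cv2.imwrite("pics/"+save+".png",cv2.resize(np.hstack(ims)[:,:,::-1],(800,300) if len(ims)==2 else (560,420)))
    return ims
E
python3 - <<'E'
from h import *
s=sense();print(s)
look(["side","top"],save="a")
look(["wrist"])
E
```

```text
{'time': 0.0, 'joint_pos': array([ 7.21702183e+01,  7.51623108e+00,  8.53291973e+01, -5.20933295e-05,
        8.72596674e+01, -4.89359381e+00]), 'qd': array([ 0.09514276, -0.05431753, -0.00256222, -0.0650181 ,  0.06230796,
       -0.00055446]), 'joint_efforts': array([ 1.00180965e-03, -5.69386375e+01, -5.00559747e+01, -3.41480290e-04,
        1.45192680e-02,  4.53085931e-05]), 'tool_pos': array([134.13810156, 584.2616259 , 230.23348979]), 'tcp_rot': array([-1.79895283e+02, -8.91340371e-03,  1.67063806e+02]), 'ft_force': array([-1.38086471, -0.33986649, -0.63960497]), 'wrist_torque': array([ 0.0159802 , -0.07814116, -0.00034433]), 'grip_force': 0.0, 'finger_gap': 85.52097268122576}
side head_center 0.91 {} [503.8 143.7  34. ]
side cradle 0.88 {} [ 467.3 -187.3   37.2]
side clamp_grip 0.8 {} [ 556.1 -164.2  208. ]
side clamp it knows: clamp_grip, cradle, head_center
top head_center 0.75 {} [502.2 142.4  41.9]
top cradle 0.93 {} [ 470.1 -182.5   36.1]
top cradle 0.35 {} [500.8 141.6  43.2]
top clamp_grip 0.85 {} [ 550.2 -166.9  206.7]
top clamp it knows: clamp_grip, cradle, head_center
wrist clamp it knows: clamp_grip, cradle, head_center
```

View pics/a.png

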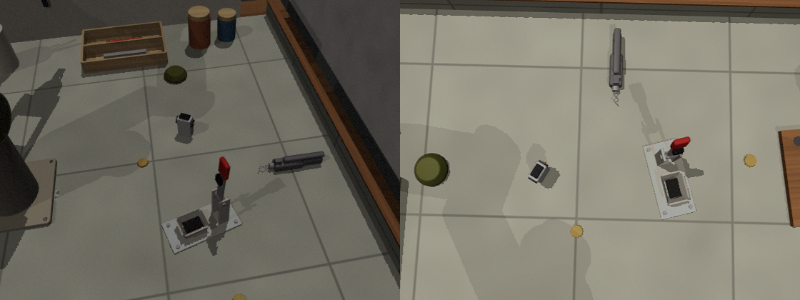

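```bash
python3 - <<'E'
from h import *
s=snapshot("top");T=np.array(s["world_from_camera"]);K=np.array(s["intrinsics"]);print(T.round(2),K)
c=s["color"]
def pr(p):
    q=T[:3,:3].T@(np.array(p)-T[:3,3]); q=K@q; return (q[:2]/q[2]).astype(int)
a=pr([503,143,40]);b=pr([490,-178,40])
f=lambda p:cv2.resize(c[max(p[1]-50,0):p[1]+50,max(p[0]-50,0):p[0]+50][:,:,::-1],(400,400),interpolation=cv2.INTER_CUBIC)
print(a,b);cv2.imwrite("pics/b.png",np.hstack([f(a),f(b)]))
E
```

```text
[[ 3.0000e-02 -9.9000e-01  1.2000e-01  4.2945e+02]
 [-1.0000e+00 -3.0000e-02 -0.0000e+00 -8.7700e+00]
 [ 0.0000e+00 -1.2000e-01 -9.9000e-01  9.7204e+02]
 [ 0.0000e+00  0.0000e+00  0.0000e+00  1.0000e+00]] [[539.06801865   0.         282.86939493]
 [  0.         539.06801865 219.58488056]
 [  0.           0.           1.        ]]
[194 239] [379 251]
```

View pics/b.png

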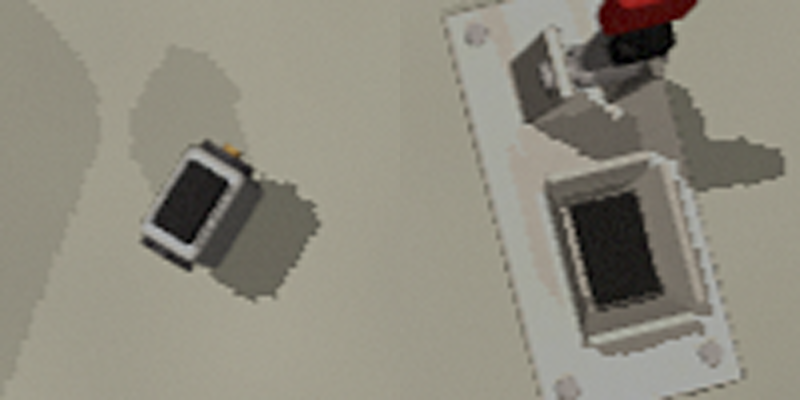

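The top view shows the head at about (194,239), yaw about -26°. The cradle is at about (379,251), yaw about +16°, with the hinge on its far side and the lever upright.

Emit:
play_rows --increments '[[1, [-32, -24, 0], 0], [1, [-32, -24, 0], 0], [1, [-32, -24, 0], 0], [1, [-32, -24, 0], 0], [1, [-32, -24, 0], 0], [1, [-32, -24, 0], 0], [1, [-32, -24, 0], 0], [1, [-32, -24, 0], 0], [1, [-32, -24, 0], 0], [1, [-32, -24, 0], 0], [1, [-32, -24, 0], 0], [1, [-32, -24, 0], 0]]' --force 40

```text
time: 1.65
tool_pos: [445.1, 216.4, 231.7]
tcp_rot: [180.0, 0.0, 167.1]
ft_force: [0.3, 1.0, 0.1]
finger_gap: 85.3
grip_force: 0.0
```

Emit:
play_rows --increments '[[1, [-25, -20, 15], 0], [1, [-25, -20, 15], 0], [1, [-25, -20, 15], 0], [1, [0, 0, 0], 0.115], [1, [0, 0, 0], 0.115], [1, [0, 0, 0], 0]]'

```text
time: 2.15
tool_pos: [503.8, 142.1, 185.8]
tcp_rot: [-180.0, -0.0, 153.5]
ft_force: [-0.6, 0.2, -0.6]
finger_gap: 85.8
grip_force: 0.0
```

```bash
python3 - <<'E'
from h import *
s=sense();print(s["tool_pos"],s["tcp_rot"],s["joint_pos"])
look(["wrist"],save="c")
look(["top"],save="d")
p=snapshot("wrist");print(p["world_from_camera"])
for r in regions_of("head_center",p)[:1]:
    m=r["mask"].astype(np.uint8); print(r["p"],cv2.minAreaRect(cv2.findNonZero(m)))
E
```

```text
[503.81476298 142.07351136 185.80832793] [-1.79969021e+02 -4.43893996e-02  1.53479032e+02] [ 1.01339844e+01 -2.89256535e+00  1.00691133e+02  1.66264087e-03
  8.22555376e+01 -5.33452844e+01]
wrist head_center 0.78 {} [502.  139.8  34.7]
wrist cradle 0.82 {} [ 466.9 -185.5   37.2]
wrist clamp it knows: clamp_grip, cradle, head_center
top head_center 0.46 {} [503.1 144.9  44.2]
top cradle 0.95 {} [ 467.4 -183.2   38.5]
top clamp_grip 0.89 {} [ 547.7 -164.   206.6]
top clamp it knows: clamp_grip, cradle, head_center
[[ 4.38648865e-01  8.65508925e-01  2.41829430e-01  4.43014840e+02]
 [ 8.98658535e-01 -4.22438361e-01 -1.18146807e-01  1.74073954e+02]
 [-9.90883963e-05  2.69147044e-01 -9.63099091e-01  3.28079756e+02]
 [ 0.00000000e+00  0.00000000e+00  0.00000000e+00  1.00000000e+00]]
0.76 ((276.6952819824219, 195.0084991455078), (30.319183349609375, 58.3361930847168), 2.4895529747009277)
```

View pics/c.png

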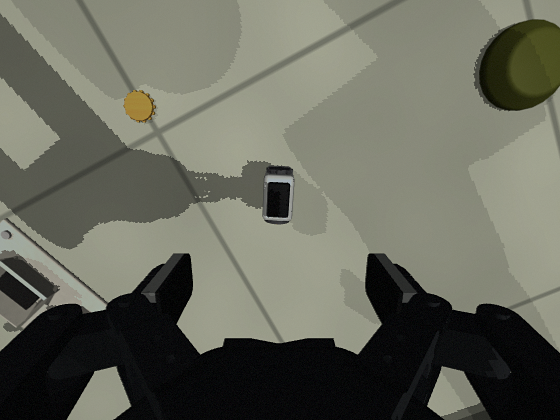

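The wrist picture shows the head at (278,195), centred between the fingers and turned about 2° from them. Nothing is in the way, so I'll descend and grip.

Emit:
play_rows --increments '[[1, [0, 0, 30], 0.035], [1, [0, 0, 35], 0], [1, [0, 0, 35], 0], [1, [0, 0, 30], 0], [1, [0, 0, 20], 0], [1, [0, 0, 12], 0], [1, [0, 0, 0], 0], [-1, [0, 0, 0], 0], [-1, [0, 0, 0], 0], [-1, [0, 0, 0], 0], [-1, [0, 0, 0], 0], [-1, [0, 0, 0], 0]]' --force 40

```text
time: 3.65
tool_pos: [504.9, 143.0, 25.8]
tcp_rot: [179.9, 0.1, 151.9]
ft_force: [-0.3, 1.0, 1.4]
finger_gap: 27.3
grip_force: 39.5
```

Emit:
play_rows --increments '[[-1, [0, 0, 0], 0], [-1, [0, 0, 0], 0], [-1, [0, 0, 0], 0], [-1, [0, 0, 0], 0]]'

```text
time: 3.98
tool_pos: [504.9, 143.0, 25.7]
tcp_rot: [179.9, 0.1, 151.9]
ft_force: [-1.1, -0.6, 6.2]
finger_gap: 27.7
grip_force: 40.3
```

Emit:
play_rows --increments '[[-1, [0, 0, -25], 0], [-1, [0, 0, -35], 0], [-1, [-5, -18, -30], 0], [-1, [-10, -36, -5], 0], [-1, [-10, -36, -5], 0], [-1, [-10, -36, -5], 0], [-1, [-10, -36, -5], 0], [-1, [-10, -36, 0], 0], [-1, [-10, -36, 0], 0], [-1, [-10, -36, 0], 0], [-1, [-5, -18, 0], 0], [-1, [0, 0, 0], -0.108]]'

```text
time: 4.98
tool_pos: [437.5, -152.5, 134.5]
tcp_rot: [-179.9, 0.0, 157.8]
ft_force: [0.1, -0.6, -2.3]
finger_gap: 27.2
grip_force: 40.3
```

Emit:
play_rows --increments '[[-1, [0, 0, 0], -0.11], [-1, [0, 0, 0], -0.11], [-1, [0, 0, 0], -0.11], [-1, [0, 0, 0], -0.11], [-1, [0, 0, 0], -0.11], [-1, [0, 0, 0], -0.109], [-1, [0, 0, 0], 0], [-1, [0, 0, 0], 0]]'

```text
time: 5.65
tool_pos: [438.5, -148.8, 134.3]
tcp_rot: [180.0, -0.0, -164.4]
ft_force: [0.5, -0.9, -2.8]
finger_gap: 27.8
grip_force: 40.2
```

```bash
python3 - <<'E'
from h import *
s=sense();print(s["tool_pos"],s["tcp_rot"],s["joint_pos"],s["finger_gap"])
look(["wrist","side"],save="e")
p=snapshot("top");look(["top"])
c=p["color"][180:320,310:450][:,:,::-1];cv2.imwrite("pics/f.png",cv2.resize(c,(560,560),interpolation=2))
E
```

```text
[ 438.45164954 -148.76953095  134.29392851] [ 1.79994816e+02 -1.19030982e-03 -1.64370483e+02] [-2.50937965e+01 -1.02990591e+01  1.13042970e+02  3.23164382e-03
  7.72603737e+01 -1.30724026e+02] 27.845356085366905
wrist cradle 0.79 {} [ 472.  -188.2   38.2]
wrist clamp it knows: clamp_grip, cradle, head_center
side head_center 0.66 {} [ 437.  -148.9  144.5]
side cradle 0.89 {} [ 468.  -187.2   34.8]
side cradle 0.61 {} [ 436.9 -148.7  144.5]
side clamp_grip 0.96 {} [ 554.7 -166.7  208.6]
side clamp it knows: clamp_grip, cradle, head_center
top clamp_grip 0.89 {} [ 545.4 -164.7  209.4]
top clamp it knows: clamp_grip, cradle, head_center
```

View pics/e.png

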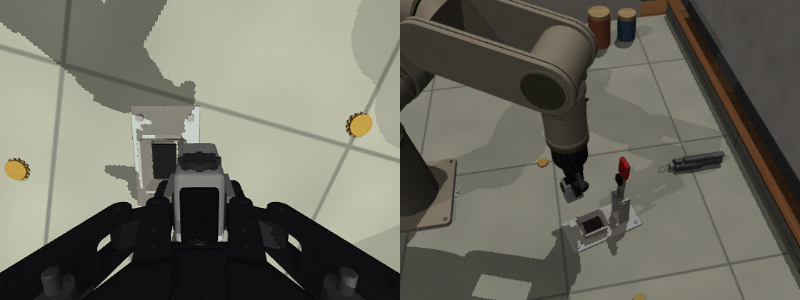

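View pics/f.png

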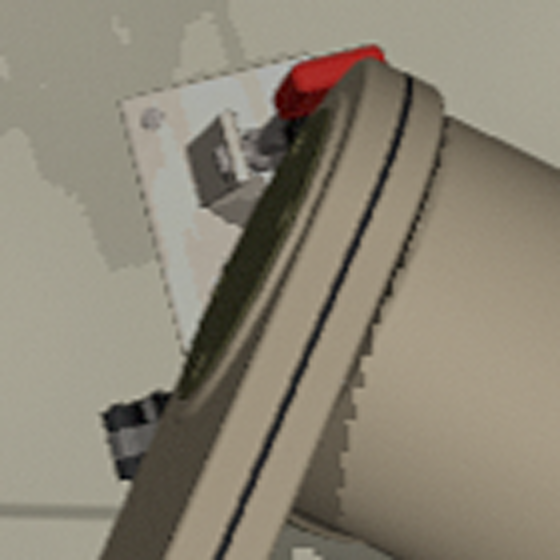

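In the wrist picture the plate edges run parallel to the fingers, so the yaw matches. The pocket is at about (163,160) in the half-scale view, left of the head, and the head hangs upright. I'll move over and lower it.

Emit:
play_rows --increments '[[-1, [-6, -14, 0], 0], [-1, [-7, -16, 0], 0], [-1, [-6, -13.5, 0], 0], [-1, [0, 0, 20], 0], [-1, [0, 0, 25], 0], [-1, [0, 0, 15], 0], [-1, [0, 0, 0], 0]]'

```text
time: 6.88
tool_pos: [465.9, -184.2, 70.3]
tcp_rot: [179.7, -0.3, -164.2]
ft_force: [-0.3, 0.2, -1.2]
finger_gap: 27.4
grip_force: 40.2
```

```bash
python3 - <<'E'
from h import *
s=sense();print(s["tool_pos"],s["tcp_rot"])
look(["side","wrist"],("cradle","head_center"))
p=snapshot("side")["color"][220:400,180:360][:,:,::-1];q=snapshot("wrist")["color"][100:380,140:420][:,:,::-1]
cv2.imwrite("pics/g.png",np.hstack([cv2.resize(p,(400,400)),cv2.resize(q,(400,400))]))
E
```

```text
[ 465.94675641 -184.20887507   70.27644413] [ 179.73086667   -0.28582271 -164.19139774]
side cradle 0.56 {} [ 466.1 -186.5   39.6]
side head_center 0.85 {} [ 466.  -184.1   77.2]
```

View pics/g.png

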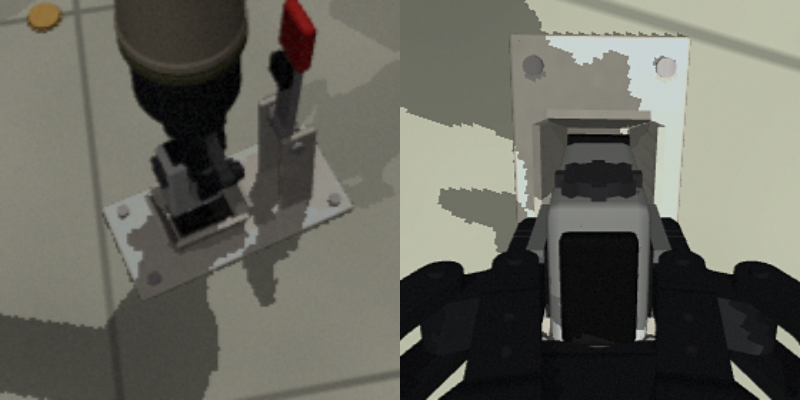

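In the wrist picture the head (column 598) is centred on the plate and pocket (column 600), just above the mouth. I'll lower it to the seat.

Emit:
play_rows --increments '[[-1, [-1, 0, 5], 0], [-1, [0, 0, 5], 0], [-1, [0, 0, 5], 0], [-1, [0, 0, 4], 0], [-1, [0, 0, 0], 0], [-1, [0, 0, 0], 0]]'

```text
time: 7.78
tool_pos: [469.2, -185.0, 54.6]
tcp_rot: [179.9, -0.1, -164.2]
ft_force: [-0.3, 0.0, -0.8]
finger_gap: 27.3
grip_force: 40.2
```

Emit:
play_rows --increments '[[-1, [0, 0, 2.5], 0], [-1, [0, 0, 2], 0], [-1, [0, 0, 0], 0], [-1, [0, 0, 0], 0]]'

```text
time: 8.12
tool_pos: [469.6, -185.2, 50.7]
tcp_rot: [180.0, -0.0, -164.2]
ft_force: [0.7, 0.3, -1.1]
finger_gap: 27.6
grip_force: 40.2
```

Emit:
play_rows --increments '[[-1, [0, 0, 1], 0], [-0.1, [0, 0, 0], 0], [0.2, [0, 0, 0], 0], [0.5, [0, 0, 0], 0], [1, [0, 0, 0], 0], [1, [0, 0, 0], 0], [1, [0, 0, -20], 0], [1, [0, 0, -35], 0], [1, [0, 0, -40], 0], [1, [0, 0, -40], 0], [1, [0, 0, 0], 0], [1, [0, 0, 0], 0]]'

```text
time: 9.12
tool_pos: [471.8, -186.3, 188.6]
tcp_rot: [-179.7, 0.3, -164.2]
ft_force: [-0.1, 0.2, -0.3]
finger_gap: 85.3
grip_force: 0.0
```

```bash
python3 - <<'E'
from h import *
s=sense();print(s["tool_pos"],s["tcp_rot"],s["finger_gap"])
look(["side","wrist"],("cradle","head_center","clamp_grip"))
p=snapshot("side")["color"][190:370,190:370][:,:,::-1];q=snapshot("wrist")["color"][:,:,::-1]
cv2.imwrite("pics/i.png",np.hstack([cv2.resize(p,(380,380)),cv2.resize(q,(420,380))]))
E
```

```text
[ 471.82242819 -186.34195303  188.59413558] [-179.71795747    0.30215057 -164.17396617] 85.31365455518318
side cradle 0.61 {} [ 468.3 -186.2   38.4]
side head_center 0.6 {} [ 467.8 -190.1   59. ]
side clamp_grip 0.96 {} [ 555.1 -169.5  206.8]
wrist head_center 0.71 {} [ 464.9 -188.    60.8]
```

View pics/i.png

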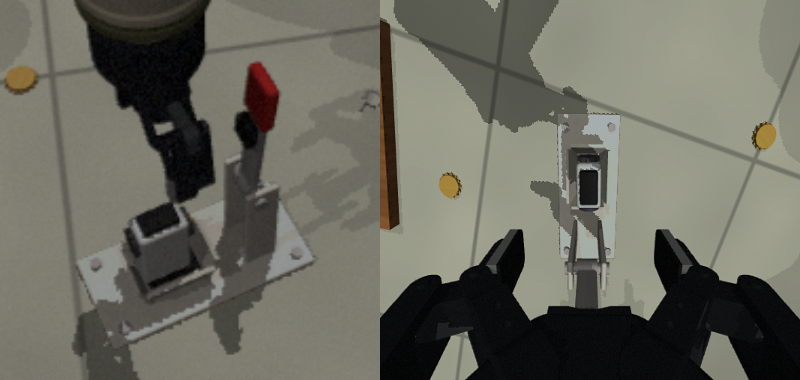

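The head stands upright in the cradle: side crop (160,245), wrist view (588,185). The lever is still open. I'll go over the lever with the fingers shut and come down behind it.

Emit:
play_rows --increments '[[-1, [0, 0, -24], 0], [-1, [0, 0, -24], 0], [-1, [0, 0, -24], 0], [-1, [-33, 0, 0], 0], [-1, [-33, 0, 0], 0], [-1, [-33, 0, 0], 0], [-1, [-33, 0, 0], 0], [-1, [0, 0, 0], 0], [-1, [0, 0, 0], 0], [-1, [0, 0, 25], 0], [-1, [0, 0, 25], 0], [-1, [0, 0, 0], 0]]'

```text
time: 10.62
tool_pos: [593.3, -148.8, 201.3]
tcp_rot: [179.7, -0.4, -164.2]
ft_force: [-0.1, 0.6, -2.4]
finger_gap: -0.2
grip_force: 0.0
```

```bash
python3 - <<'E'
from h import *
s=sense();p=s["tool_pos"];d=p[:2]-[468.6,-185.8];print(p,s["tcp_rot"],s["finger_gap"],s["ft_force"],"cradle xy",d@[.962,.272],d@[-.272,.962])
look(["side","wrist"],("clamp_grip",))
p=snapshot("side")["color"][150:330,220:400][:,:,::-1];q=snapshot("wrist")["color"][:,:,::-1]
cv2.imwrite("pics/j.png",np.hstack([cv2.resize(p,(380,380)),cv2.resize(q,(420,380))]))
E
```

```text
[ 593.29338288 -148.77424468  201.32207914] [ 179.74905851   -0.389239   -164.20420409] -0.185006405139372 [-0.06777067  0.56014757 -2.43371665] cradle xy 130.0260397785587 1.70217647343251
side clamp_grip 0.65 {} [ 552.6 -166.8  210.4]
```

View pics/j.png

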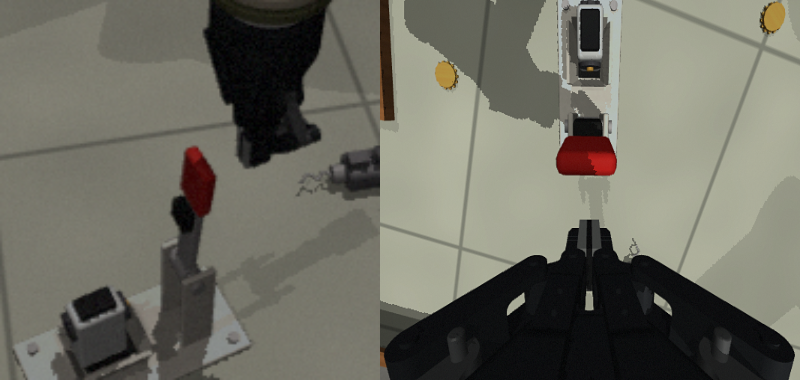

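The shut fingers (588,225) line up with the red paddle (587,155) and stand behind it. I'll start pushing.

Emit:
play_rows --increments '[[-1, [10, 0, 0], 0], [-1, [10, 0, 0], 0], [-1, [0, 0, 0], 0], [-1, [0, 0, 0], 0]]'

```text
time: 11.25
tool_pos: [577.9, -155.1, 208.3]
tcp_rot: [-179.9, 0.1, -164.2]
ft_force: [0.1, -0.1, 0.2]
finger_gap: 0.1
grip_force: 0.0
```

Emit:
play_rows --increments '[[-1, [10, 0, 0], 0], [-1, [10, 0, 0], 0], [-1, [10, 0, 0], 0], [-1, [10, 0, 1], 0], [-1, [9.5, 0, 2], 0], [-1, [9.5, 0, 2], 0], [-1, [9, 0, 3.5], 0], [-1, [9, 0, 4], 0], [-1, [8, 0, 5], 0], [-1, [8, 0, 5], 0], [-1, [0, 0, 0], 0], [-1, [0, 0, 0], 0]]'

```text
time: 12.25
tool_pos: [487.2, -180.2, 183.6]
tcp_rot: [180.0, -0.1, -164.2]
ft_force: [0.5, 0.8, -0.4]
finger_gap: -0.1
grip_force: 0.0
```

```bash
python3 - <<'E'
from h import *
s=sense();p=s["tool_pos"];d=p[:2]-[468.6,-185.8];print(p,s["ft_force"],"cradle xy",d@[.962,.272],d@[-.272,.962])
look(["side","wrist"],("clamp_grip","head_center"),save="k")
E
```

```text
[ 487.20806181 -180.17643908  183.63872737] [ 0.49069381  0.80393652 -0.38991334] cradle xy 19.430564031213247 0.3484727896574203
side clamp_grip 0.91 {} [ 473.  -188.5  180.7]
side head_center 0.75 {} [ 470.5 -188.7   59.3]
wrist clamp_grip 0.9 {} [ 467.9 -186.4  177.6]
wrist head_center 0.93 {} [ 465.9 -190.8   58.3]
```

View pics/k.png

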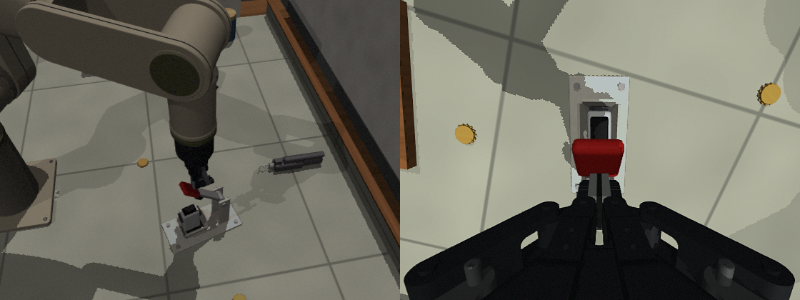

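The lever is at about 50° and following the fingers, and the head is still upright. Continuing along the arc.

Emit:
play_rows --increments '[[-1, [7.5, 0, 5.5], 0], [-1, [7, 0, 6], 0], [-1, [6.5, 0, 7], 0], [-1, [6, 0, 7.5], 0], [-1, [5, 0, 8], 0], [-1, [4, 0, 8], 0], [-1, [3, 0, 6], 0], [-1, [2, 0, 4], 0], [-1, [0, 0, 0], 0], [-1, [0, 0, 0], 0]]'

```text
time: 13.38
tool_pos: [448.3, -191.2, 132.0]
tcp_rot: [180.0, -0.0, -164.2]
ft_force: [-0.1, -0.5, 0.2]
finger_gap: 0.1
grip_force: 0.0
```

Emit:
play_rows --increments '[[-1, [1, 0, 4], 0], [-1, [1, 0, 4], 0], [-1, [0.5, 0, 4], 0], [-1, [0, 0, 3], 0], [-1, [0, 0, 0], 0], [-1, [0, 0, 0], 0]]'

```text
time: 13.88
tool_pos: [445.9, -191.7, 116.9]
tcp_rot: [180.0, -0.0, -164.2]
ft_force: [-0.3, 0.1, 0.3]
finger_gap: -0.0
grip_force: 0.0
```

Emit:
play_rows --increments '[[-1, [0, 0, 3], 0], [-1, [0, 0, 3], 0], [-1, [0, 0, 2], 0], [-1, [0, 0, 0], 0]]'

```text
time: 14.22
tool_pos: [445.7, -192.0, 109.3]
tcp_rot: [180.0, -0.1, -164.2]
ft_force: [-2.7, -0.9, 3.8]
finger_gap: 0.1
grip_force: 1.9
```

```bash
python3 - <<'E'
from h import *
s=sense();p=s["tool_pos"];print(p,s["ft_force"])
look(["side","wrist"],("clamp_grip","head_center"))
E
```

```text
[ 445.68473033 -191.96806805  109.27720084] [-2.68448768 -0.91221309  3.84242837]
side clamp_grip 0.73 {} [ 440.5 -199.1  100.8]
side head_center 0.72 {} [ 471.5 -185.6   45. ]
wrist clamp_grip 0.82 {} [ 433.7 -193.   100.4]
```

Nearly closed. I'll push down to the stop in small steps until the force rises.

Emit:
play_rows --increments '[[-1, [0, 0, 1], 0], [-1, [0, 0, 1], 0], [-1, [0, 0, 1], 0], [-1, [0, 0, 0], 0], [-1, [0, 0, 0], 0]]'

```text
time: 14.93
tool_pos: [445.9, -192.0, 106.6]
tcp_rot: [180.0, -0.0, -164.2]
ft_force: [-5.4, -0.4, 7.2]
finger_gap: -0.1
grip_force: 3.7
```

Emit:
play_rows --increments '[[-1, [0, 0, 1], 0], [-1, [0, 0, 0], 0], [-1, [0, 0, 0], 0]]'

```text
time: 15.18
tool_pos: [445.9, -192.0, 106.0]
tcp_rot: [-180.0, -0.0, -164.2]
ft_force: [-7.7, -0.1, 9.9]
finger_gap: 0.1
grip_force: 5.6
```

Emit:
play_rows --increments '[[-1, [0, 0, 1.5], 0], [-1, [0, 0, 1.5], 0], [-1, [0, 0, 0], 0], [-1, [0, 0, 0], 0]]'

```text
time: 15.52
tool_pos: [446.0, -192.2, 105.6]
tcp_rot: [-180.0, -0.0, -164.2]
ft_force: [-18.8, 6.3, 35.8]
finger_gap: -0.1
grip_force: 17.5
```

The force jumped with almost no travel, so the lever is on its stop. Backing off.

Emit:
play_rows --increments '[[-1, [0, 0, -5], 0], [-1, [0, 0, -15], 0], [-1, [0, 0, -30], 0], [-1, [0, 0, -35], 0], [-1, [0, 0, -35], 0], [-1, [0, 0, 0], 0], [-1, [0, 0, 0], 0], [-1, [0, 0, 0], 0]]'

```text
time: 16.18
tool_pos: [446.1, -191.7, 221.7]
tcp_rot: [180.0, 0.0, -164.2]
ft_force: [0.3, 0.4, 0.4]
finger_gap: 0.3
grip_force: 0.0
```

```bash
python3 - <<'E'
from h import *
s=sense();print(s["tool_pos"],s["ft_force"])
look(["side","wrist"],("clamp_grip","head_center"))
p=snapshot("side")["color"][220:360,200:340][:,:,::-1];q=snapshot("wrist")["color"][:,:,::-1]
cv2.imwrite("pics/l.png",np.hstack([cv2.resize(p,(380,380)),cv2.resize(q,(420,380))]))
E
```

```text
[ 446.14267201 -191.71304938  221.72147414] [0.25910572 0.44927086 0.41606605]
side clamp_grip 0.65 {} [ 436.4 -199.1   97.3]
side head_center 0.65 {} [ 472.7 -186.2   46.9]
wrist clamp_grip 0.82 {} [ 434.1 -192.2   97.7]
wrist head_center 0.43 {} [ 465.8 -185.4   43.9]
```

View pics/l.png

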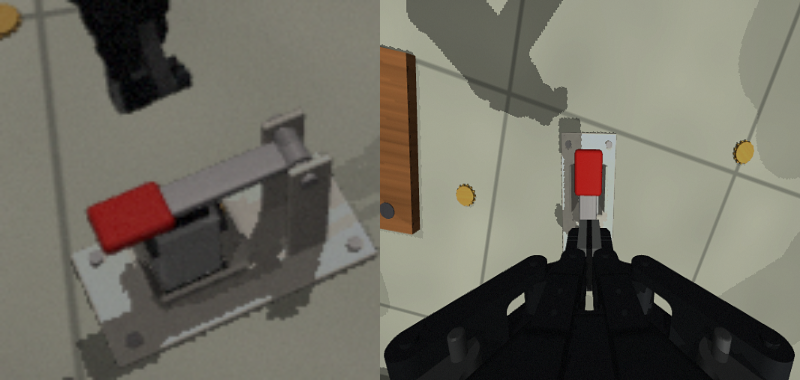

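The lever is level and closed (paddle at (130,215)) with the head upright and driven down under it, and the gripper is well clear. Handing in.

```bash
python3 -c "
from bench import *
print(hand_in())"
```

```text
the job is handed in; nothing more can be done
None
```

The can opener head stands upright in the cradle, the clamp is closed to its stop with the head driven home, and the arm is clear; the job is handed in at about 17 s, with no verdict returned.

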